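Close a two-part plaster mould and clamp it with its draw latch

TASK

Close the plaster mould: set the loose half gently on the sloping bed, keeper end towards the fixed half and butted up to it, swing the latch's loop over and hook its cross bar behind the keeper, then throw the lever down over centre until it lies flat and the latch holds the halves tight together. Keep the loose half the right way up, and leave the cone bottle and the two jars round it standing where they are.

Things in the scene. Friction and masses are not known exactly. Their poses are not given: they have to be found in the camera images.
- stand: Fixed plywood stand that carries the sloping bed; stands on the table, foot board 160x136 mm. Origin on the table; bed's origin is 45 mm along its x and 85 mm up. x: horizontal, the way the bed climbs (away from the robot, give or take some yaw); z up.
- bed: The stand's sloping bed, 212x136 mm, fixed, pitched 28 degrees to face the robot. Origin on its surface at the seam, mid width; x runs uphill, y left, z square off the bed. The fixed plaster half, 105 long x 110 wide x 55 high mm, sits on it from x=-105 to x=0 (mating face, ears as the loose half's). Side rails 14 mm high leave 120 mm clear between them.
- half_home (a point): Where half's origin belongs, axes parallel: on the bed's surface 50 mm uphill of the seam, mid width; axes as bed. Friction may keep the half from sliding down the slope by itself.
- half: The loose mould half: plaster block with plywood cheeks, 100 (x) x 110 (y) x 55 (z) mm, 0.36 to 0.6 kg, upright on the table at the start. Origin at the centre of its underside, z up. Its mating face is at x=-50, the end with the steel keeper and two plywood ears at the corners, 20 mm high on the top, 14 mm long, 15 mm wide.
- half_grip (a point): Grasp point in the loose half's wooden bar handle, which runs along the half's x (48 mm long from 19 mm behind this point in -x to 29 mm ahead; 16 mm wide across y, 13 mm high, 25 mm free under it). It lies 12 mm to +x of half's origin and 87 mm above the underside. Axes as half.
- keeper_seat (a point): On the loose half: where the centre of the loop's cross bar rests when hooked behind the keeper; 20 mm from the mating face, mid width, 9.5 mm above the half's top. Axes as half. The keeper's lip overhangs the seat by 4 mm, so the 9 mm thick bar must come down 5 to 10 mm further to +x, then be drawn back to -x under the lip.
- keeper_top (a point): Top of the keeper, a steel upright 26 mm wide (y), 18.5 mm high on the half's top; this point is 7.5 mm from the seat towards the mating face, 9 mm above it. The bar's centre must cross it at least 6 mm higher than this. Axes as half.
- lever_pivot (a point): Axis (along bed y) of the latch lever, on the fixed half's top: bed x=-50, y=0, z=+71 mm. Axes as bed.
- lever (a joint): Latch lever, rad: 0 = closed, flat along the fixed half's top pointing to bed -x (to the robot); grows as it is lifted, 1.57 = square off the bed, at most 2.3. Steel, 24 mm wide (y), 71 mm from pivot to rounded tip. Stiff (0.12 N m): stays where left. Over centre at about 0.43: the loop's pull resists above that and holds it shut below; push it fully to 0.
- lever_tip (a point): Outer (upper when closed) face of the lever near its free end, 60 mm from the pivot along the lever and 7 mm off its pivot line; push here. Axes of the lever: at joint 0 parallel to the bed's, turning with it about y.
- lever_pin (a point): Cross pin on the lever on which the loop swings: from the pivot 17 mm towards the tip and 6 mm to the lever's underside (closed: bed x=-67, z=+65 mm). Axes of the lever.
- loop (a joint): Angle of the loop on the lever's pin, rad: the loop points (loop minus lever) rad above bed +x (0 = flat uphill to the keeper, 1.57 = straight off the bed). Swings loosely, about 60 g, and falls by its weight: at first back against its stop at 2.65. Range -0.6 to 2.65.
- bail: The steel loop. Origin at the centre of its cross bar (9 mm thick, 62 mm along y, 53 mm clear between side arms), 83.3 mm from the lever's pin. x points from pin to bar, z to the side of the thumb roll. It stretches up to 12 mm along x on springs, 5 N/mm; latched on the seated half it is stretched 3.6 mm (18 N), 5 mm at dead centre.
- thumb_roll (a point): Grip on the loop: centre of a steel roll, 16 mm diameter, 22 mm wide along y with flat ends, on a 14 mm wide stalk 30 mm from the cross bar's centre to the bail's z side. Pinch its ends (along y): the roll turns freely on its pin, so the loop can swing while it is held. Moving it leads both loop and lever.
- bottle: Bystander: ribbed cone bottle, 106 mm across, 204 mm high. Origin under its centre.
- jar_tall: Bystander: lidded jar, 56 mm across, 75 mm high. Origin under its centre.
- jar_short: Bystander: lidded jar, 50 mm across, 60 mm high. Origin under its centre.
Things that resemble listed ones, but are neither listed nor needed, are in the scene too. There is more than one size of the half; the one meant has the size given above.

How it is judged:
By the outcome, as a careful person would: the job done as asked, in the order asked, and still so for the second after the job is handed in, with the robot touching nothing.
It also fails if it takes over 72 s, if anything falls off the work surface, if the arm or the gripper's body presses on something with over 40 N, if the wrist force passes 120 N, or if a joint passes its speed limit or range.

ROBOT

A 6-joint arm with a two-finger parallel gripper is mounted at the origin on the work surface; the furniture and walls round the work are solid. World frame = base frame: x ahead of the robot, y to its left, z up, the work surface at z = 0. Lengths are in mm, angles in rad, forces in N, time in s.
With the tool pointing down it reaches from about 275 to 750 mm from the base axis. Payload 10.2 kg.
Tool frame: the origin (TCP) lies midway between the tips of the shut fingers; the grasp point (between the pads) lies 19 mm behind it (ctrl.grasp_offset is the distance from the TCP to the grasp point, in mm); z points along the fingers, y is the line along which they close (so a half turn about z gives the same grasp; the last joint's range is limited). The gripper opens to 85 mm and grips with 20 to 120 N. Pads are 22 mm wide; open, the fingers measure 114 mm over their backs; the gripper's body (76 mm by 85 mm) begins 54 mm behind the grasp point. The pads swing forward as they close: fully open they stand 13 mm farther back than shut.
Start: joints at [0.971, 0.313, 1.498, -0, 1.331, -0.223], TCP at [193.185, 488.171, 231.294] pointing down, gripper open.
Joint ranges: [-2.94, 2.94], [-0.97, 2.17], [0.19, 2.56], [-1.23, 4.37], [0.02, 3.11], [-2.88, 2.88]. Speed limits (rad/s): [2.39, 2.39, 3.01, 3.14, 3.14, 3.14].

INTERFACE

Orientations are given as a unit quaternion [w, x, y, z].
In Python, from rig import ctrl, viewer, models gives the robot as it stands. The module is installed in compiled form; this text tells all that it offers.
- The arm moves only by the shell command python3 -m pendant 'ROWS' [OPENING] [FORCE]. ROWS is text: rows parted by semicolons, each of 4 numbers parted by spaces: the shift along the tool's x, y, z in m, then the turn about the tool's z in rad. In form: x y z yaw; .... A call has 1 to 10 rows; each row shifts and turns the commanded pose from where the row before left it, along the tool's axes as they then stand; what a row does not reach is not made up. A row lasts 1/8 s, in which the tool goes at most 62.5 mm and 10.7 degrees, less where a joint would pass 70% of its speed; a pose out of reach is approached as far as the arm can. A call is refused whole if a number of a shift passes 0.0625 or a number of a turn 0.188, either way. A call with a gripper value outside its range is refused whole. OPENING is the opening, from 0 (shut) to 1 (fully open), set as the call begins (- or left out, the last holds). The fingers move at their own pace and stop on an object; FORCE is the grip in N (left out, the last holds). Time passes only in rows, so rows that do not move let the fingers close. It gives the time, the measured TCP pose, the force, the opening and the grip force at its end, in the units of the state.
- ctrl.sense(): the state, without advancing time (a new reading comes with each control period).
- viewer.capture(name): name is "scene" or "top" or "wrist"; returns a dict with "color" (480x640x3 uint8, red, green, blue), "vertical_fov" (degrees; the focal length in pixels is half the picture's height over the tangent of half this angle, whatever the lens; pixels are square), "cx", "cy" (the principal point, pixels), "pose" (4x4, takes a point from camera to world coordinates). Camera axes: x right, y down, z forward; pixel columns grow to the right and rows downward; lengths in mm; the calibration is good to about 2 mm. A picture is of the moment at which its call begins. There is no depth.
- ctrl.finish_job(): hands the job in; it is judged then, once.
Trained networks look in the newest picture that a camera, given by its name, has taken for a name from the list of things; names that differ only in an ending like _2 or _b are one class to them, and where a whole thing is asked for, a point or a joint stands for the part that bears it (a point fixed in the world has none). Each returns a list of dicts, best first, with "p" (0 to 1); they miss things now and then, are a little off and sometimes report something else, mostly with a low value. They report only what shows in the picture. A call takes as long as a camera call. They do not tell look-alikes from the thing itself.
- models.boxes_of(camera, query): "at" ([x, y, z] in mm, in world coordinates, good to about 4 mm: the middle of the surface that is visible of it).
The state is a dict: "time_s": time; "joints": joint angles; "dq": joint speeds; "tau": joint torques, N m; "eef_pos": TCP position; "ee_rot": TCP orientation; "force": force on the tool from outside, world axes, zero at the start; "wrist_torque": the same for the moment, N m; "grip_width": opening from 0.0 (shut) to 1.0 (fully open); "grip_force": force on a finger pad.
Only numpy, scipy, OpenCV 4.12 (cv2) and the standard library are available. Lean on these libraries where they do the work, as an engineer would, in place of code of your own. Each camera call takes 0.05 s, during which the arm holds its last target. There are 200 camera calls.

## Working session

There is one attempt and no reset: what is moved stays moved. The work goes in short steps, Python scripts to look and compute and a shell command to move; the robot and the scene stay as the last step left them, time stands still between calls to the robot, and variables do not carry over. Pictures are saved under pics/ and viewed, at most 10 in all, crops included, and the job is handed in when it is done.

```bash
mkdir -p pics; cat > h.py <<'E'
import numpy as np, cv2
from rig import ctrl, viewer, models
def cap(n,f=None):
    d=viewer.capture(n)
    if f: cv2.imwrite('pics/'+f,cv2.cvtColor(d['color'],cv2.COLOR_RGB2BGR))
    return d
def proj(d,P):
    P=np.atleast_2d(P); T=np.linalg.inv(d['pose']); c=P@T[:3,:3].T+T[:3,3]
    f=240/np.tan(np.radians(d['vertical_fov'])/2)
    return np.c_[d['cx']+f*c[:,0]/c[:,2], d['cy']+f*c[:,1]/c[:,2]]
def ray(d,uv):
    f=240/np.tan(np.radians(d['vertical_fov'])/2)
    v=d['pose'][:3,:3]@np.array([(uv[0]-d['cx'])/f,(uv[1]-d['cy'])/f,1]); return d['pose'][:3,3],v/np.linalg.norm(v)
def onz(d,uv,z):
    o,v=ray(d,uv); return o+v*(z-o[2])/v[2]
E
python3 - <<'E'
from h import *
np.set_printoptions(precision=1,suppress=True)
ims=[]
for c in ['scene','top']:
    d=cap(c,c+'1.png'); ims.append(d['color']); print(c,d['vertical_fov'],d['pose'].tolist())
    for q in ['stand','bed','half','half_grip','keeper_top','lever','lever_tip','lever_pivot','loop','bail','thumb_roll','bottle','jar_tall','jar_short']:
        for r in models.boxes_of(c,q)[:4]: print(q,round(r['p'],2),np.array(r['at']),proj(d,r['at'])[0])
print(ctrl.sense())
E
```

```text
scene 54.54667584325306 [[0.8453049157334862, -0.21857093349256002, 0.487530867196114, -182.67029851084013], [-0.5339943049949865, -0.3155642367981448, 0.7843910342978976, -970.8295639458098], [-0.01759777456740671, -0.9233883037412783, -0.3834636343176227, 624.9389816054794], [0.0, 0.0, 0.0, 1.0]]
stand 0.79 [ 473.2 -235.8   93. ] [394.8 293.9]
bed 0.66 [ 400.  -205.4  173.5] [362.7 266. ]
bed 0.64 [ 481.5 -230.7  105.3] [396.3 287.5]
half 0.8 [487.2 203.6  56.7] [306.2 247.3]
half 0.65 [ 288.3 -183.9   41.2] [317.2 326.5]
half 0.4 [ 394.3 -199.1  189.8] [359.1 259.1]
half_grip 0.75 [488.9 198.4  50.7] [307.5 249.5]
half_grip 0.57 [ 285.1 -182.5   40.6] [315.7 326.9]
keeper_top 0.81 [ 283.7 -179.3   38. ] [314.5 327.4]
keeper_top 0.79 [483.4 202.6  49.1] [305.4 249.9]
lever 0.96 [ 402.9 -202.   174.3] [362.9 264.9]
lever 0.57 [459.3 -28.1  48.2] [340.4 279.5]
lever_tip 0.77 [ 397.9 -202.1  177.5] [361.1 264.1]
lever_pivot 0.57 [ 484.6 -231.4  107.2] [397.5 286.6]
loop 0.93 [ 397.8 -202.2  189. ] [361.2 259.5]
loop 0.75 [ 392.9 -200.8  192.3] [359.1 258.5]
bail 0.52 [ 392.5 -198.1  1
[... 1487 characters left out ...]
370.7 244.1]
thumb_roll 0.65 [ 392.5 -196.7  199.3] [372.3 245.3]
thumb_roll 0.21 [487.4 231.   55.1] [248. 217.]
bottle 0.74 [445.6 412.9  89. ] [191.2 212.5]
bottle 0.7 [ 517.2 -207.1  111.2] [378.9 225.2]
jar_tall 0.33 [ 520.3 -206.8  111. ] [379.  224.4]
jar_short 0.84 [ 455.6 -433.2   63.6] [443.5 261.4]
{'time_s': 1.5, 'joints': array([ 1. ,  0.3,  1.5, -0. ,  1.3, -0.2]), 'dq': array([-0.,  0., -0.,  0.,  0., -0.]), 'tau': array([ -0. , -41.2, -26. ,  -0. ,   0. ,   0. ]), 'eef_pos': array([193.2, 488.2, 231.3]), 'ee_rot': array([ 0. ,  0.2,  1. , -0. ]), 'force': array([-0.9,  0.6, -0.5]), 'wrist_torque': array([ 0. ,  0.1, -0. ]), 'grip_force': 0.0, 'grip_width': 0.9991929623637131}
```

View pics/scene1.png

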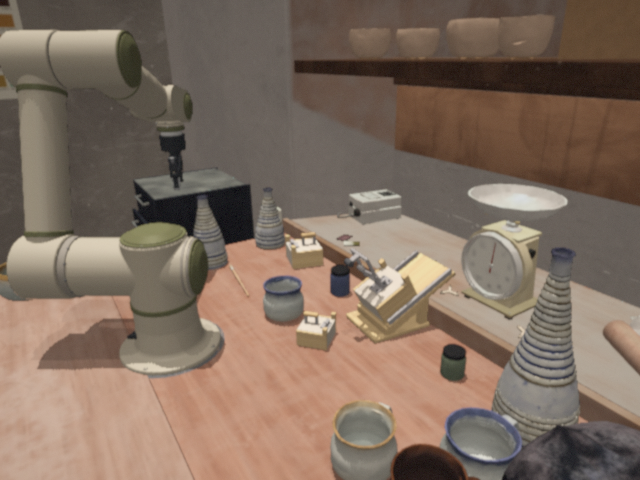

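View pics/top1.png

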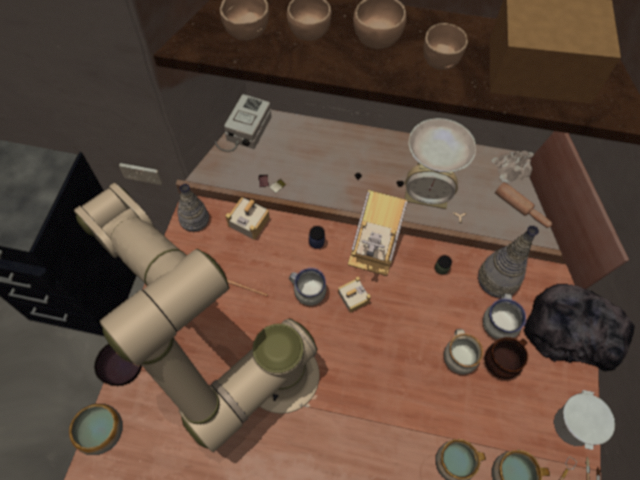

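Two candidate halves: A at scene (306,248)/top (248,217), B at scene (317,328)/top (353,295). A looks larger, so it is the likelier match. I'll check the sizes in an enlarged crop.

```bash
python3 - <<'E'
from h import *
s=cv2.imread('pics/scene1.png');t=cv2.imread('pics/top1.png')
def cr(im,u,v,w,h): return cv2.resize(im[v-h//2:v+h//2,u-w//2:u+w//2],(400,300),interpolation=cv2.INTER_CUBIC)
o=np.vstack([np.hstack([cr(t,248,217,64,48),cr(t,353,295,64,48)]),np.hstack([cr(s,306,248,64,48),cr(t,377,240,100,74)])])
cv2.imwrite('pics/c1.png',o)
E
```

```text
(no output)
```

View pics/c1.png

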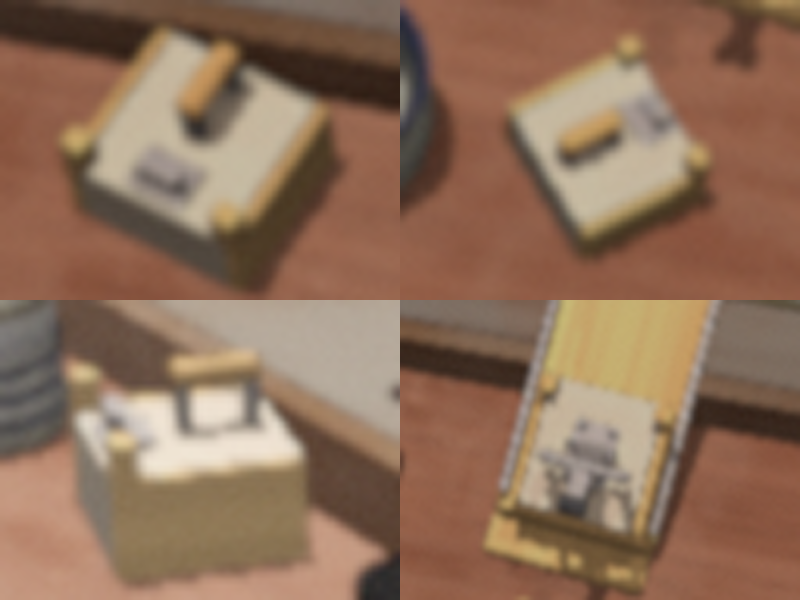

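The crop shows A (top-left, bottom-left) and B (top-right), each with ears, keeper and handle. I'll compare ear spacing and handle position numerically.

```bash
python3 - <<'E'
from h import *
np.set_printoptions(precision=1,suppress=True)
t=cap('top'); s=cap('scene')
def px(c,u,v): return (c[0]-32+u/6.25,c[1]-24+v/6.25)
A=(248,217);B=(353,295)
for n,c,e1,e2,h1,h2,z in [('A',A,(77,135),(228,210),(225,52),(192,105),1),('B',B,(630,45),(698,155),(562,145),(618,118),.8)]:
    off=400 if n=='B' else 0
    f=lambda p,z:onz(t,px(c,p[0]-off,p[1]),z)
    E1,E2=f(e1,75*z),f(e2,75*z); H1,H2=f(h1,94*z),f(h2,94*z)
    print(n,'ear spacing',np.linalg.norm(E1-E2),'handle',np.linalg.norm(H1-H2),E1,E2,H1,H2)
# scene-based ears A
fs=lambda u,v,z:onz(s,(306-32+u/6.25,248-24+(v-300)/6.25),z)
print(fs(83,370,75),fs(122,440,75),fs(255,358,94),fs(175,368,94), 'bottom corners',fs(125,582,0),fs(305,560,0))
print(onz(t,px(A,235,287),0),onz(t,px(A,335,175),0))
for q in ['bottle','jar_tall','jar_short']:
  for c in ['top','scene']:
    for r in models.boxes_of(c,q): print(q,c,r['p'],np.array(r['at']))
E
```

```text
A ear spacing 95.32095097894705 handle 36.9737235263852 [471.7 293.4  75. ] [444.1 202.2  75. ] [528.2 224.5  94. ] [492.3 233.2  94. ]
B ear spacing 68.42355049082556 handle 32.08681573773966 [ 339.9 -172.    60. ] [ 287.4 -215.9   60. ] [ 271.8 -148.2   75.2] [ 292.1 -173.    75.2]
[466.6 288.8  75. ] [437.4 194.3  75. ] [524. 210.  94.] [483.6 221.1  94. ] bottom corners [434.  191.4   0. ] [521.9 162.4   0. ]
[437.4 203.    0. ] [517.9 166.5   0. ]
bottle top 0.86 [447.7 412.8  90.4]
bottle scene 0.76 [457.2 398.2  80.7]
jar_tall top 0.62 [457.6 -10.5  73.4]
jar_tall scene 0.71 [457.8 -23.9  48.8]
jar_tall scene 0.27 [ 481.4 -230.2  104.9]
jar_short top 0.55 [ 454.4 -429.9   63.2]
jar_short scene 0.77 [ 444.9 -449.7   41.9]
```

A has an ear spacing of 95 mm, which matches (110−15), while B's is 68 mm. So A is the half that is meant. Next I work out the approach to above A.

```bash
cat >> h.py <<'E'
from scipy.spatial.transform import Rotation as Ro
def R_():
    q=ctrl.sense()['ee_rot']; return Ro.from_quat([q[1],q[2],q[3],q[0]]).as_matrix()
def to(P,yawdeg=None):
    """tool-frame shift (mm) to P; turn so that tool y is parallel to direction yawdeg (mod 180)"""
    s=ctrl.sense(); R=R_(); d=R.T@(np.array(P)-s['eef_pos'])
    cur=np.degrees(np.arctan2(R[1,1],R[0,1]))
    out='shift mm %s'%np.round(d,1)
    if yawdeg is not None:
        dy=(yawdeg-cur+90)%180-90; out+=' turn rad %.3f'%(-np.radians(dy)) # tool z is down
    print(out,'at',np.round(s['eef_pos'],1),'tooly dir %.2f'%cur,'t %.2f'%s['time_s'],'F',np.round(s['force'],1),'w %.3f gf %.1f'%(s['grip_width'],s['grip_force']))
E
python3 - <<'E'
from h import *
to([480,222,320],90-16); print(R_())
E
```

```text
shift mm [-364.6 -142.   -88.7] turn rad -0.097 at [193.2 488.2 231.3] tooly dir 68.41 t 1.90 F [-0.   0.4  0.1] w 0.998 gf 0.0
[[-9.29867979e-01  3.67893385e-01  1.28477853e-05]
 [ 3.67893385e-01  9.29867979e-01 -4.37191677e-06]
 [-1.35551434e-05  6.61309804e-07 -1.00000000e+00]]
```

```bash
python3 -m pendant '0 0 -0.03 0;-0.03 -0.012 -0.02 0;-0.05 -0.02 -0.02 -0.1;-0.06 -0.022 -0.02 0;-0.06 -0.022 0 0;-0.06 -0.022 0 0;-0.06 -0.022 0 0;-0.045 -0.02 0 0;0 0 0 0'
python3 - <<'E'
from h import *
np.set_printoptions(precision=1,suppress=True)
d=cap('wrist','w1.png'); print(d['vertical_fov'],d['pose'])
for q in ['half','half_grip','keeper_top','keeper_seat']:
    for r in models.boxes_of('wrist',q)[:3]: print(q,round(r['p'],2),np.array(r['at']),proj(d,r['at'])[0])
to([480,222,320],74)
E
```

```text
time_s: 3.02
eef_pos: [495.4, 250.0, 319.1]
ee_rot: [-0.0, 0.14, 0.99, -0.0]
force: [-1.3, 0.4, 1.2]
grip_width: 1.0
grip_force: 0.0
58.5716876736262 [[  0.3   0.9   0.3 416.3]
 [  1.   -0.3  -0.1 273.8]
 [ -0.    0.3  -0.9 461. ]
 [  0.    0.    0.    1. ]]
half 0.96 [490.5 241.7  50.9] [310.2 177.1]
half_grip 0.98 [493.7 237.3  53.7] [306.7 182.1]
keeper_top 0.83 [490.1 240.8  57. ] [309.  178.2]
keeper_seat 0.63 [491.7 239.2  52.6] [308.  179.3]
shift mm [  3.8 -33.4   0.3] turn rad 0.004 at [492.8 253.1 320.3] tooly dir 74.23 t 3.27 F [ 0.2 -0.5 -0.5] w 1.001 gf 0.0
```

View pics/w1.png

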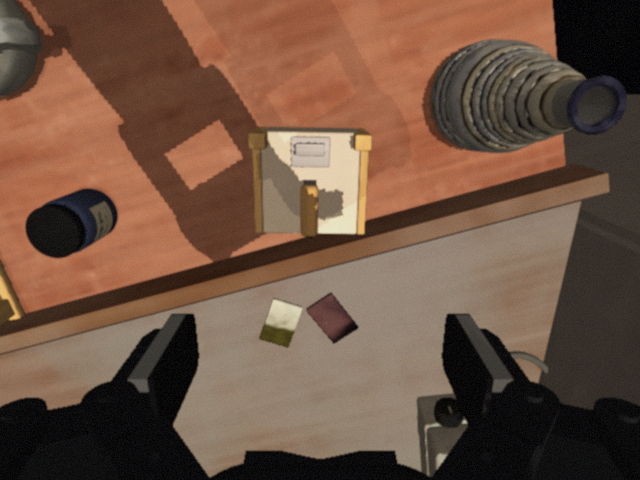

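The picture shows A with ears at (258,140) and (363,142), keeper at (310,150) and handle top from (310,188) to (310,236). It stands near the bench edge strip, and the cone bottle is at (510,100).

```bash
python3 - <<'E'
from h import *
np.set_printoptions(precision=1,suppress=True)
d=cap('wrist')
e1=onz(d,(258,140),75);e2=onz(d,(363,142),75);h1=onz(d,(310,189),93.5);h2=onz(d,(310,236),93.5)
print(e1,e2,np.linalg.norm(e1-e2),h1,h2,np.linalg.norm(h1-h2))
y=(e2-e1);a=np.degrees(np.arctan2(y[1],y[0]));print('y dir',a,'handle dir',np.degrees(np.arctan2(*(h2-h1)[1::-1])))
x=np.array([np.sin(np.radians(a)),-np.cos(np.radians(a)),0])
m=(e1+e2)/2; g1=m+x*55; g2=(h1+h2)/2-x*5; print('grip',g1,g2)
g=(g1+g2)/2
to([g[0],g[1],72],a)
E
```

```text
[439.4 211.4  75. ] [466.5 300.9  75. ] 93.5002993641061 [490.8 245.1  93.5] [532.7 232.9  93.5] 43.66321604649166
y dir 73.14581277992114 handle dir -16.206078782645168
grip [505.6 240.2  75. ] [507.  240.4  93.5]
shift mm [-16.3  -8.7 248.3] turn rad 0.019 at [492.8 253.1 320.3] tooly dir 74.23 t 3.33 F [0.2 0.2 0.2] w 1.000 gf 0.0
```

```bash
python3 -m pendant '-0.01 -0.005 0.02 0.02;-0.01 -0.006 0.03 0;0 0 0.04 0;0 0 0.03 0;0 0 0.02 0;0 0 0 0;0 0 0 0'
python3 - <<'E'
from h import *
np.set_printoptions(precision=1,suppress=True)
d=cap('wrist','w2.png'); print(d['pose'][:3,3])
np.save('w2.npy',d['pose'])
to([509,237,72],73.2)
g=np.array([509,237.]);a=np.radians(73.2-90);x=np.array([np.cos(a),np.sin(a)]);y=np.array([-x[1],x[0]])
o=g-12*x
P=[[*(o+x*X+y*Y),Z] for X,Y,Z in [(-43,-47.5,75),(-43,47.5,75),(-7,-8,93.5),(-7,8,93.5),(41,-8,93.5),(41,8,93.5)]]
uv=proj(d,P);print(uv)
im=cv2.imread('pics/w2.png')
for u,v in uv: cv2.drawMarker(im,(int(round(u)),int(round(v))),(0,0,255),cv2.MARKER_CROSS,8,1)
cv2.imwrite('pics/w2m.png',im)
E
```

```text
time_s: 4.2
eef_pos: [509.9, 236.4, 181.2]
ee_rot: [0.001, 0.148, 0.989, 0.0]
force: [0.2, 0.2, 1.0]
grip_width: 1.0
grip_force: 0.0
[430.7 261.3 322.9]
shift mm [  1.3   0.2 109.2] turn rad -0.003 at [510.  236.4 181.2] tooly dir 73.03 t 4.25 F [ 0.1 -0.4  0.3] w 1.001 gf 0.0
[[235.7 139. ]
 [402.6 138.5]
 [304.9 208.5]
 [333.7 208.4]
 [306.  287. ]
 [333.1 286.9]]
```

View pics/w2m.png

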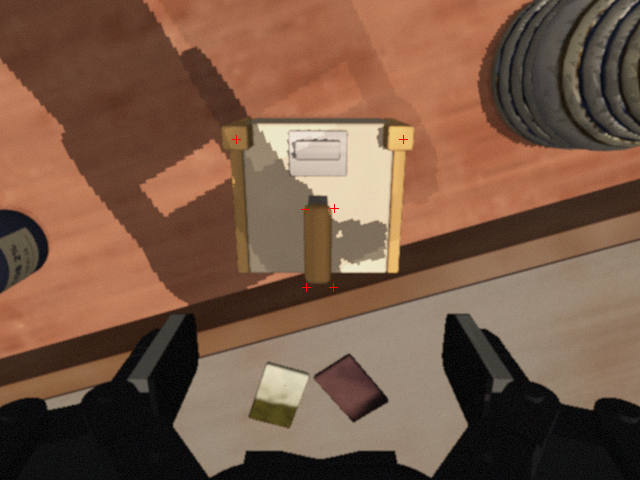

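Markers fall within about 2 mm of the real ears and handle, which runs from (318,206) to (318,283), so the half's pose is known. Before I grip it, I'll look at the bed with a free wrist camera.

```bash
python3 -m pendant '0 -0.01 -0.03 0;-0.005 -0.04 -0.04 0;-0.01 -0.05 -0.04 0;-0.012 -0.055 -0.03 0;-0.015 -0.055 -0.03 0;-0.015 -0.055 -0.03 0;-0.015 -0.055 -0.02 0;-0.015 -0.055 0 0;-0.01 -0.05 0 0;0 -0.01 0 0' >/dev/null; python3 -m pendant '0 0 0 0;0 0 0 0'
python3 - <<'E'
from h import *
np.set_printoptions(precision=1,suppress=True)
d=cap('wrist','w3.png'); np.save('w3.npy',d['pose']); print(d['pose'])
for q in ['bed','stand','lever','lever_tip','lever_pivot','loop','bail','thumb_roll','lever_pin','half']:
    for r in models.boxes_of('wrist',q)[:3]: print(q,round(r['p'],2),np.array(r['at']),proj(d,r['at'])[0])
to([480,-205,400])
E
```

```text
time_s: 5.75
eef_pos: [475.7, -200.7, 396.8]
ee_rot: [0.0, 0.147, 0.989, -0.0]
force: [0.5, 0.6, 0.2]
grip_width: 1.0
grip_force: 0.0
[[   0.3    0.9    0.3  396.7]
 [   1.    -0.3   -0.1 -175.9]
 [  -0.     0.3   -0.9  538.5]
 [   0.     0.     0.     1. ]]
bed 0.64 [ 507.8 -199.   118. ] [330.5 206.3]
stand 0.56 [ 498.4 -199.4  114.5] [327.4 197. ]
lever 0.85 [ 405.  -193.2  181.5] [302.8 106.1]
lever_tip 0.97 [ 409.4 -193.3  179.4] [304.4 111.5]
lever_pivot 0.78 [ 501.2 -200.1  118. ] [327.6 200.6]
loop 0.75 [ 395.3 -192.4  199.1] [299.   93.9]
loop 0.57 [ 409.6 -195.7  179.3] [301.7 112.6]
bail 0.84 [ 394.3 -194.4  197.7] [296.2  93.3]
thumb_roll 0.77 [ 392.  -192.9  201.2] [296.9  89.7]
thumb_roll 0.65 [ 499.7 -203.7  117.3] [323.8 200.1]
lever_pin 0.62 [ 406.8 -196.   183.2] [300.1 109.5]
half 0.95 [505.9 175.    5.9] [631.5  91. ]
shift mm [-5.1 -1.6 -3.9] at [ 475.6 -202.   396.1] tooly dir 73.00 t 6.30 F [-0.1 -0.6 -0.7] w 0.999 gf 0.0
```

View pics/w3.png

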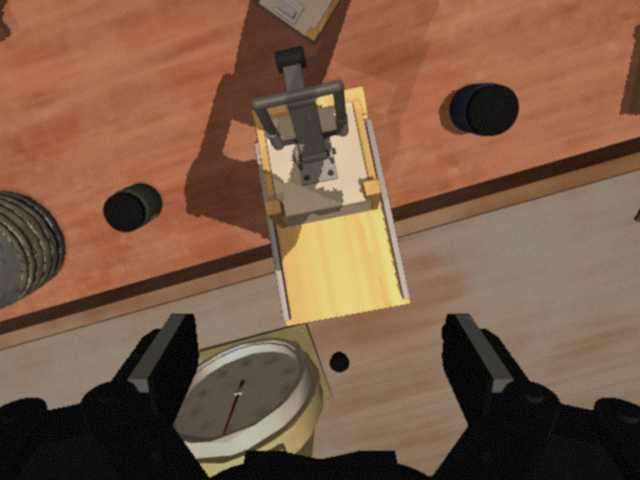

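The bed is seen from above: fixed half's ears at (273,209) and (372,187), cross bar from (257,105) to (342,88), roll at (290,57), and the bed's upper corners at (287,324) and (409,302). I fit the bed pose and lever angle to these.

```bash
cat >> h.py <<'E'
def bedT(x,y,yaw):
    return Ro.from_euler('zy',[yaw,-np.radians(28)]).as_matrix(), np.array([x,y,85.])
def latch(th,phi):
    u=np.array([-np.cos(th),0,np.sin(th)]);n=np.array([np.sin(th),0,np.cos(th)])
    piv=np.array([-50,0,71.]);pin=piv+17*u-6*n
    bx=np.array([np.cos(phi),0,np.sin(phi)]);bz=np.array([-np.sin(phi),0,np.cos(phi)])
    bar=pin+83.3*bx; return dict(piv=piv,pin=pin,bar=bar,roll=bar+30*bz,tip=piv+60*u+7*n,end=piv+71*u)
E
python3 - <<'E'
from h import *
from scipy.optimize import least_squares
np.set_printoptions(precision=1,suppress=True)
d=cap('wrist'); print(np.abs(d['pose']-np.load('w3.npy')).max()); d['pose']=np.load('w3.npy')
Y=np.array([0,1,0])
obs=np.array([(273,209),(372,187),(299,96),(257,104),(340,88),(290,57),(287,324),(409,302)],float)
w=np.array([1,1,1,.5,.5,1,.4,.4])
def mod(p):
    R,t=bedT(p[0],p[1],p[2]); L=latch(p[3],2.65-p[3])
    B=[[-7,-47.5,75],[-7,47.5,75],L['bar'],L['bar']-31*Y,L['bar']+31*Y,L['roll'],[106,-68,7],[106,68,7]]
    return proj(d,np.array(B)@R.T+t)
best=min((least_squares(lambda p:((mod(p)-obs)*w[:,None]).ravel(),[490,-205,-.2,t0]) for t0 in (0.3,.9,1.5,2)),key=lambda r:r.cost)
print(best.x,np.degrees(best.x[2]),best.cost);print((mod(best.x)-obs).round(1))
np.save('bed.npy',best.x)
R,t=bedT(*best.x[:3]);L=latch(best.x[3],2.65-best.x[3])
for k in L: print(k,L[k],R@L[k]+t)
print('home grip',R@np.array([62,0,87])+t)
E
```

```text
1.1827410643890914
[ 530.8 -201.9   -0.1    1.1] -6.476769946166016 19.61621522165116
[[ 1.4 -3.1]
 [ 1.8  1.1]
 [-2.8 -0.8]
 [-0.6 -0.5]
 [-3.2 -1.3]
 [ 0.9  2.3]
 [-2.1  0.6]
 [ 4.   3.8]]
piv [-50.   0.  71.] [ 453.6 -196.3  124.4]
pin [-63.5   0.   82.9] [ 436.1 -194.8  128.6]
bar [-65.2   0.  166.2] [ 395.6 -194.6  201.3]
roll [-95.1   0.  165.6] [ 369.5 -191.2  186.8]
tip [-73.2   0.  126.8] [ 407.  -193.7  162.8]
end [-84.7   0.  132.9] [ 394.  -192.4  162.9]
home grip [ 544.3 -208.9  190.7]
```

```bash
python3 - <<'E'
from h import *
from scipy.optimize import least_squares
np.set_printoptions(precision=1,suppress=True)
im=cv2.imread('pics/w3.png');hsv=cv2.cvtColor(im,cv2.COLOR_BGR2HSV)
d=cap('wrist');d['pose']=np.load('w3.npy')
m=((hsv[...,0]>15)&(hsv[...,0]<32)&(hsv[...,1]>90)&(hsv[...,2]>120)).astype(np.uint8)
m[:225]=0;m[330:]=0;m[:,:260]=0;m[:,420:]=0
n,l,st,_=cv2.connectedComponentsWithStats(m);k=1+np.argmax(st[1:,4]);m=(l==k)
L=[];Rr=[]
for v in range(232,300,4):
    c=np.where(m[v])[0];L.append((c[0],v));Rr.append((c[-1]+1,v))
F=[]
for u in range(300,400,5):
    r=np.where(m[:,u])[0];F.append((u,r[-1]+1))
print(L[::4],Rr[::4],F[::4])
fits=[cv2.fitLine(np.array(q,np.float32),cv2.DIST_HUBER,0,.01,.01).ravel() for q in (L,Rr,F)]
Y=np.array([0,1,0])
obs=np.array([(273,209),(372,187),(299,96),(290,57)],float)
def lr(p3,q,ln,R,t):
    pr=proj(d,np.array(q)@R.T+t); nrm=np.array([-ln[1],ln[0]]); return (pr-ln[2:])@nrm
def res(p):
    R,t=bedT(*p[:3]);La=latch(p[3],2.65-p[3])
    B=[[-7,-47.5,75],[-7,47.5,75],La['bar'],La['roll']]
    a=(proj(d,np.array(B)@R.T+t)-obs).ravel()*.7
    return np.r_[a,lr(p,[[20,-60,0],[90,-60,0]],fits[0],R,t),lr(p,[[20,60,0],[90,60,0]],fits[1],R,t),lr(p,[[106,-50,0],[106,50,0]],fits[2],R,t)]
b=least_squares(res,np.load('bed.npy'));print(b.x,np.degrees(b.x[2]));print(res(b.x))
R,t=bedT(*b.x[:3]);La=latch(b.x[3],2.65-b.x[3])
np.save('bed2.npy',b.x)
print('grip',R@np.array([62,0,87])+t,'roll',R@La['roll']+t,'bar',R@La['bar']+t)
c=im[30:335,230:430].copy();c=cv2.resize(c,None,fx=1.95,fy=1.95,interpolation=cv2.INTER_CUBIC)
B=[[-7,-47.5,75],[-7,47.5,75],La['bar'],La['bar']+31*Y,La['bar']-31*Y,La['roll'],La['piv'],La['end'],[106,-60,0],[106,60,0],[0,-60,0],[0,60,0],[0,-55,55],[0,55,55]]
for u,v in proj(d,np.array(B)@R.T+t): cv2.drawMarker(c,(int((u-230)*1.95),int((v-30)*1.95)),(0,0,255),cv2.MARKER_CROSS,9,1)
cv2.imwrite('pics/c2.png',c)
E
```

```text
[(np.int64(278), 232), (np.int64(281), 248), (np.int64(282), 264), (np.int64(285), 280), (np.int64(288), 296)] [(np.int64(388), 232), (np.int64(392), 248), (np.int64(395), 264), (np.int64(399), 280), (np.int64(403), 296)] [(300, np.int64(329)), (320, np.int64(320)), (340, np.int64(318)), (360, np.int64(314)), (380, np.int64(310))]
[ 531.  -203.5   -0.1    1. ] -6.75743737454575
[-0.  -1.8  0.3  1.4 -3.1 -0.8 -0.2  1.6 -1.4 -0.9 -1.8  0.9 -1.8  1.7]
grip [ 544.5 -210.8  190.7] roll [ 369.1 -192.2  185.9] bar [ 395.  -195.7  200.7]
```

View pics/c2.png

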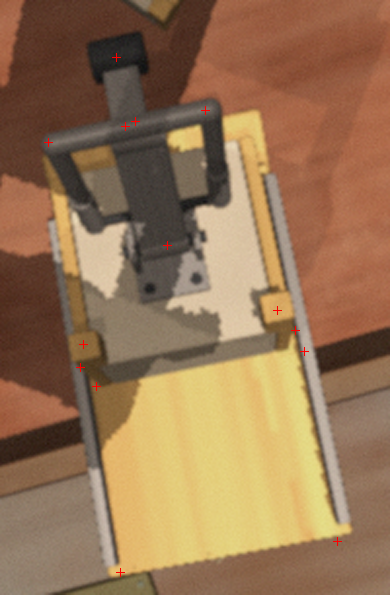

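Model markers match the ears, bar and bed to about 1–2 mm. Now back to the half to grasp it.

```bash
python3 -m pendant '0.003 0.015 0 0;0.01 0.045 0.01 0;0.013 0.055 0.02 0;0.013 0.055 0.03 0;0.013 0.055 0.03 0;0.013 0.055 0.03 0;0.013 0.055 0.03 0;0.0123 0.055 0.03 0;0.006 0.03 0.02 0;0.002 0.01 0.01 0' >/dev/null; python3 -m pendant '0 0 0.02 0;0 0 0 0'; python3 - <<'E'
from h import *
to([507,237.3,72],73.2)
E
```

```text
time_s: 7.9
eef_pos: [506.3, 231.0, 169.0]
ee_rot: [-0.001, 0.148, 0.989, -0.0]
force: [0.3, -0.7, 0.3]
grip_width: 1.004
grip_force: 0.0
shift mm [ 1.   6.3 97. ] turn rad -0.004 at [506.3 231.  169. ] tooly dir 72.97 t 7.90 F [ 0.3 -0.7  0.3] w 1.004 gf 0.0
```

```bash
python3 -m pendant '0 0 0.03 0;0 0 0.03 0;0 0 0.02 0;0 0 0.012 0;0 0 0.005 0;0 0 0 0' 0.6; python3 - <<'E'
from h import *
to([507,237.3,72],73.2)
E
```

```text
time_s: 8.65
eef_pos: [507.2, 231.5, 73.2]
ee_rot: [0.0, 0.148, 0.989, 0.0]
force: [-0.2, 0.3, 0.5]
grip_width: 0.6
grip_force: 0.0
shift mm [1.9 5.5 1.2] turn rad -0.004 at [507.2 231.5  73.2] tooly dir 72.99 t 8.65 F [-0.2  0.3  0.5] w 0.600 gf 0.0
```

```bash
python3 -m pendant '0.002 0.0055 0.001 0;0 0 0 0;0 0 0 0' && python3 -m pendant '0 0 0 0;0 0 0 0;0 0 0 0;0 0 0 0;0 0 0 0;0 0 0 0' 0 30
```

```text
time_s: 9.02
eef_pos: [506.6, 237.5, 71.7]
ee_rot: [0.0, 0.148, 0.989, 0.0]
force: [0.1, -0.4, -0.4]
grip_width: 0.599
grip_force: 0.0
time_s: 9.78
eef_pos: [506.6, 237.3, 71.5]
ee_rot: [-0.0, 0.148, 0.989, -0.0]
force: [0.3, -1.9, -0.9]
grip_width: 0.176
grip_force: 35.4
```

```bash
python3 -m pendant '0 0 -0.01 0;0 0 -0.02 0;0 0 -0.03 0;0 0 -0.04 0;0 0 -0.05 0;0 0 -0.03 0;0 0 -0.01 0;0 0 0 0'; python3 - <<'E'
from h import *
np.set_printoptions(precision=1,suppress=True)
s=cap('scene');t=cap('top')
def tri(a,b):
    o1,v1=ray(s,a);o2,v2=ray(t,b);A=np.c_[v1,-v2];k=np.linalg.lstsq(A,o2-o1,rcond=None)[0];p,q=o1+k[0]*v1,o2+k[1]*v2;return (p+q)/2,np.linalg.norm(p-q)
print('plate',tri((515,203),(442,147)),'plate left',tri((468,199),(409,143)))
to([580.6,-209.6,235],83); print(ctrl.sense()['wrist_torque'])
E
```

```text
time_s: 10.78
eef_pos: [506.3, 237.4, 261.0]
ee_rot: [-0.0, 0.148, 0.989, -0.0]
force: [0.3, 0.2, -6.1]
grip_width: 0.181
grip_force: 35.0
plate (array([ 720. , -350.4,  303.1]), np.float64(5.698070309690255)) plate left (array([ 706.6, -241.9,  294.7]), np.float64(30.751842236391695))
shift mm [-202.  -405.5   25. ] turn rad -0.175 at [506.  237.3 259.9] tooly dir 73.00 t 10.88 F [-0.1 -0.5 -5.1] w 0.181 gf 35.0
[ 0.  -0.1  0. ]
```

```bash
python3 -m pendant '-0.015 -0.015 0 0;-0.03 -0.03 0 0;-0.03 -0.04 0 0;-0.03 -0.05 0 0;-0.03 -0.05 0 0;-0.025 -0.05 0 0;-0.02 -0.05 0 0;-0.012 -0.05 0 0;-0.01 -0.04 0 0;0 -0.02 0 0' >/dev/null; python3 -m pendant '0 -0.01 0 0;0 0 0 -0.06;0 0 0 -0.06;0 0 0 -0.055;0 0 0 0;0 0 0 0' - 25;  python3 - <<'E'
from h import *
to([572,-208.5,235],83); print(ctrl.sense()['wrist_torque'])
E
```

```text
time_s: 12.88
eef_pos: [581.3, -208.5, 261.5]
ee_rot: [-0.0, 0.061, 0.998, 0.0]
force: [-0.6, 0.2, -4.0]
grip_width: 0.176
grip_force: 35.0
shift mm [ 9.3 -1.1 26.5] turn rad -0.000 at [ 581.3 -208.5  261.5] tooly dir 83.00 t 12.88 F [-0.6  0.2 -4. ] w 0.176 gf 35.0
[-0.02570416 -0.07409812 -0.00802075]
```

```bash
python3 -m pendant '0.003 0 0.015 0;0.004 -0.001 0.02 0;0.002 0 0.015 0;0 0 0.006 0;0 0 0 0' - 20; python3 -m pendant '0 0 0.004 0;0 0 0.004 0;0 0 0 0';python3 -m pendant '0 0 0.004 0;0 0 0 0'; python3 - <<'E'
from h import *
cap('scene','s2.png');im=cv2.imread('pics/s2.png')[200:320,320:480]
cv2.imwrite('pics/s2c.png',cv2.resize(im,(800,600),interpolation=cv2.INTER_CUBIC))
to([572,-208.5,197],83); print(ctrl.sense()['wrist_torque'])
E
```

```text
time_s: 13.5
eef_pos: [572.4, -208.9, 205.6]
ee_rot: [0.0, 0.061, 0.998, 0.0]
force: [0.1, -0.1, -4.5]
grip_width: 0.18
grip_force: 34.9
time_s: 13.88
eef_pos: [572.5, -210.1, 200.3]
ee_rot: [0.002, 0.061, 0.998, -0.002]
force: [-5.9, -3.0, 9.5]
grip_width: 0.173
grip_force: 36.9
time_s: 14.12
eef_pos: [572.4, -210.9, 199.6]
ee_rot: [0.003, 0.061, 0.998, -0.003]
force: [-15.9, -1.7, 28.2]
grip_width: 0.18
grip_force: 39.6
shift mm [0.7 2.3 2.6] turn rad -0.000 at [ 572.4 -210.9  199.6] tooly dir 82.99 t 14.18 F [-15.3  -1.1  28.9] w 0.182 gf 39.6
[-0.08611415  2.29743455  0.01733154]
```

View pics/s2c.png

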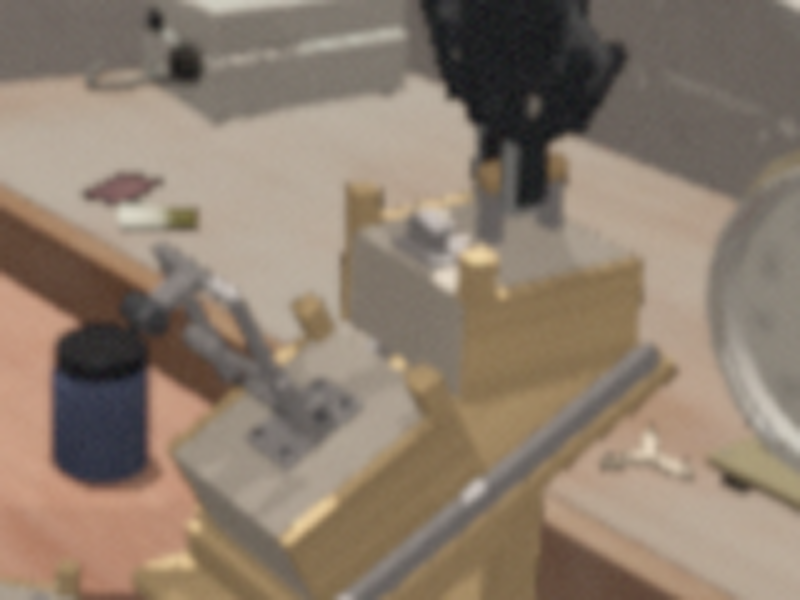

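The half is still level, with its far bottom edge on the slope. That contact line runs almost through the grip, so pushing down will not tilt it. I'll back off and pivot it over the bed's upper end edge instead, with a lighter grip.

```bash
python3 -m pendant '0 0 -0.006 0;-0.005 0 -0.012 0;-0.01 0 -0.006 0;-0.006 0 0 0;0 0 0 0' 0 20; python3 - <<'E'
from h import *
to([591.5,-210.9,207],83); print(ctrl.sense()['wrist_torque'])
E
```

```text
time_s: 14.8
eef_pos: [593.3, -211.3, 216.8]
ee_rot: [-0.001, 0.061, 0.998, 0.0]
force: [-0.6, 0.7, -5.8]
grip_width: 0.177
grip_force: 35.2
shift mm [1.8 0.2 9.8] turn rad 0.001 at [ 593.3 -211.3  216.8] tooly dir 83.04 t 14.80 F [-0.6  0.7 -5.8] w 0.177 gf 35.2
[-0.03681017 -0.00100816 -0.01091852]
```

```bash
python3 -m pendant '0.001 0 0.005 0;0.001 0 0.004 0;0 0 0.003 0;0 0 0 0'; python3 -m pendant '0.002 0 0.003 0;0.002 0 0.002 0;0 0 0 0'; python3 - <<'E'
from h import *
to([591.5,-210.9,207],83); print(ctrl.sense()['wrist_torque'])
E
```

```text
time_s: 15.3
eef_pos: [591.1, -211.2, 205.8]
ee_rot: [0.0, 0.061, 0.998, -0.0]
force: [-0.9, 0.8, -3.6]
grip_width: 0.176
grip_force: 35.4
time_s: 15.68
eef_pos: [588.0, -210.6, 203.8]
ee_rot: [0.003, 0.061, 0.998, -0.001]
force: [-4.6, 4.4, 14.3]
grip_width: 0.178
grip_force: 37.8
shift mm [-3.5  0.1 -3.1] turn rad 0.001 at [ 588.  -210.6  203.8] tooly dir 83.05 t 15.68 F [-4.6  4.4 14.3] w 0.178 gf 37.8
[0.73757029 0.21426391 0.05848308]
```

```bash
python3 -m pendant '0.004 0 0.002 0;0.0035 0 0.002 0;0.0035 0 0.002 0;0 0 0 0'; python3 - <<'E'
from h import *
to([591.5,-210.9,207],83); print(ctrl.sense()['wrist_torque'])
E
```

```text
time_s: 16.18
eef_pos: [576.6, -209.5, 197.1]
ee_rot: [0.002, 0.061, 0.998, -0.001]
force: [-4.9, 3.7, 11.0]
grip_width: 0.182
grip_force: 38.8
shift mm [-15.    0.4  -9.9] turn rad 0.001 at [ 576.6 -209.5  197.1] tooly dir 83.03 t 16.18 F [-4.9  3.7 11. ] w 0.182 gf 38.8
[0.58247988 0.48126125 0.06870188]
```

```bash
python3 -m pendant '0.0035 0 0.0022 0;0.0034 0 0.0023 0;0.0033 0 0.0024 0;0.0032 0 0.0025 0;0 0 0 0'; python3 -m pendant '0.003 0 0.0027 0;0.003 0 0.0028 0;0 0 0 0'; python3 - <<'E'
from h import *
to([591.5,-210.9,207],83); print(ctrl.sense()['wrist_torque'])
E
```

```text
time_s: 16.8
eef_pos: [563.2, -208.1, 186.7]
ee_rot: [0.001, 0.061, 0.998, -0.001]
force: [-3.1, 1.2, 4.9]
grip_width: 0.179
grip_force: 39.7
time_s: 17.18
eef_pos: [557.1, -207.5, 180.7]
ee_rot: [0.001, 0.061, 0.998, -0.001]
force: [-3.8, -0.4, 5.9]
grip_width: 0.177
grip_force: 40.6
shift mm [-34.6   0.7 -26.2] turn rad 0.000 at [ 557.1 -207.5  180.7] tooly dir 83.01 t 17.18 F [-3.8 -0.4  5.9] w 0.177 gf 40.6
[0.06773405 0.29512716 0.01744914]
```

```bash
sed -i "s/from_euler('zy'/from_euler('ZY'/" h.py; python3 - <<'E'
from h import *
from scipy.optimize import least_squares
np.set_printoptions(precision=2,suppress=True)
d=cap('wrist');d['pose']=np.load('w3.npy')
obs=np.array([(273,209),(372,187),(297,93),(290.5,59),(255,102),(338.7,83),(281,210),(290,320),(406,301)],float)
# (255,102),(338.7,83) bar ends ; last two bed far corners between rails
Y=np.array([0,1,0]);w=np.array([1,1,1,1,.7,.7,0,.7,.7])
def B(p):
    R,t=bedT(*p[:3]);La=latch(p[3],2.65-p[3])
    return np.array([[-7,-47.5,75],[-7,47.5,75],La['bar'],La['roll'],La['bar']-31*Y,La['bar']+31*Y,[0,0,0],[106,-60,0],[106,60,0]])@R.T+t
f=lambda p:((proj(d,B(p))-obs)*w[:,None]).ravel()
b=least_squares(f,np.load('bed2.npy'),loss='soft_l1');print(b.x,np.degrees(b.x[2]));print((proj(d,B(b.x))-obs))
np.save('bed3.npy',b.x);R,t=bedT(*b.x[:3]);La=latch(b.x[3],2.65-b.x[3])
for s in (0,11): print('TCP for s',s,R@np.array([62+s,0,87])+t-[0,0,15.5])
print('roll',R@La['roll']+t,'bar',R@La['bar']+t)
to(R@np.array([62,0,87])+t-[0,0,15.5],90+np.degrees(b.x[2]))
E
```

```text
[ 530.32 -205.76   -0.09    1.05] -5.037534556001364
[[ 0.11 -1.8 ]
 [ 0.38 -0.15]
 [-0.22  0.15]
 [-0.27 -0.98]
 [ 1.83  0.03]
 [-1.45  1.16]
 [48.76  9.15]
 [ 3.28  5.31]
 [-1.84  3.74]]
TCP for s 0 [ 544.17 -206.98  175.42]
TCP for s 11 [ 553.84 -207.83  180.59]
roll [ 368.4  -191.48  185.46] bar [ 394.33 -193.77  200.39]
shift mm [12.9 -1.1  5.3] turn rad -0.034 at [ 557.1 -207.5  180.7] tooly dir 83.01 t 17.23 F [-4.1 -0.4  6. ] w 0.180 gf 40.7
```

```bash
python3 -m pendant '0.002 0 0.0015 -0.017;0.002 0 0.001 -0.017;0.003 0 0.0015 0;0 0 0 0'; python3 -m pendant '0.003 -0.0005 0.0015 0;0.002 0 0.001 0;0 0 0 0'; python3 - <<'E'
from h import *
to([544.2,-207,175.4],85); print(ctrl.sense()['wrist_torque'])
E
```

```text
time_s: 17.73
eef_pos: [549.8, -206.3, 175.7]
ee_rot: [-0.0, 0.044, 0.999, -0.0]
force: [-2.0, -1.5, 2.7]
grip_width: 0.179
grip_force: 40.7
time_s: 18.1
eef_pos: [544.7, -206.3, 173.0]
ee_rot: [-0.0, 0.044, 0.999, 0.0]
force: [-0.7, -0.0, 2.9]
grip_width: 0.18
grip_force: 40.5
shift mm [ 0.4 -0.7 -2.4] turn rad -0.001 at [ 544.7 -206.3  173. ] tooly dir 84.97 t 18.10 F [-0.7 -0.   2.9] w 0.180 gf 40.5
[-0.0210615  -0.23951899 -0.09460785]
```

```bash
python3 -m pendant '0.002 0 0.001 0;0 0 0 0'; python3 -m pendant '0.002 0 0.001 0;0 0 0 0';python3 - <<'E'
from h import *
to([544.2,-207,175.4],85); print(ctrl.sense()['wrist_torque'])
E
```

```text
time_s: 18.35
eef_pos: [542.8, -206.2, 172.2]
ee_rot: [-0.0, 0.044, 0.999, -0.0]
force: [0.3, -0.3, 3.2]
grip_width: 0.182
grip_force: 40.5
time_s: 18.6
eef_pos: [541.6, -206.2, 171.7]
ee_rot: [0.001, 0.044, 0.999, -0.0]
force: [4.5, 0.4, 5.3]
grip_width: 0.181
grip_force: 40.8
shift mm [-2.6 -0.5 -3.7] turn rad -0.001 at [ 541.6 -206.2  171.7] tooly dir 84.96 t 18.60 F [4.5 0.4 5.3] w 0.181 gf 40.8
[-0.08565356 -1.06714177 -0.07642065]
```

```bash
python3 -m pendant '0.001 0 0.0005 0;0 0 0 0;0 0 0 0'; python3 -m pendant '0 0 0 0;0 0 0 0;0 0 0 0;0 0 0 0' 0.4;python3 -m pendant '0 0 -0.02 0;0 0 -0.04 0;0 0 -0.05 0;0 0 -0.05 0;0 0 -0.05 0;0.01 0 -0.03 0;0 0 0 0;0 0 0 0'; python3 - <<'E'
from h import *
d=cap('wrist','w4.png');np.save('w4.npy',d['pose']);print(d['pose'][:3,3])
cap('scene','s3.png')
a=cv2.imread('pics/w4.png')[40:340,200:450];b=cv2.imread('pics/s3.png')[200:320,320:460]
o=np.hstack([cv2.resize(a,(400,480),interpolation=cv2.INTER_CUBIC),cv2.resize(b,(400,343),interpolation=cv2.INTER_CUBIC)[:480] if 0 else cv2.copyMakeBorder(cv2.resize(b,(400,343),interpolation=cv2.INTER_CUBIC),0,137,0,0,cv2.BORDER_CONSTANT)])
cv2.imwrite('pics/c3.png',o); to([544,-207,380],85)
E
```

```text
time_s: 18.98
eef_pos: [541.6, -206.2, 171.8]
ee_rot: [0.003, 0.044, 0.999, -0.001]
force: [8.5, -0.6, 6.3]
grip_width: 0.177
grip_force: 41.0
time_s: 19.48
eef_pos: [539.8, -205.9, 170.4]
ee_rot: [-0.0, 0.044, 0.999, 0.0]
force: [0.0, -0.2, 0.8]
grip_width: 0.404
grip_force: 0.0
time_s: 20.48
eef_pos: [530.0, -205.1, 409.2]
ee_rot: [-0.001, 0.044, 0.999, 0.001]
force: [0.2, -0.5, -0.7]
grip_width: 0.399
grip_force: 0.0
[ 448.13151457 -196.88752725  551.22118942]
shift mm [-14.1  -0.8  29. ] turn rad -0.000 at [ 530.  -205.   409.1] tooly dir 84.97 t 20.57 F [ 0.9 -0.5 -0.7] w 0.401 gf 0.0
```

View pics/c3.png

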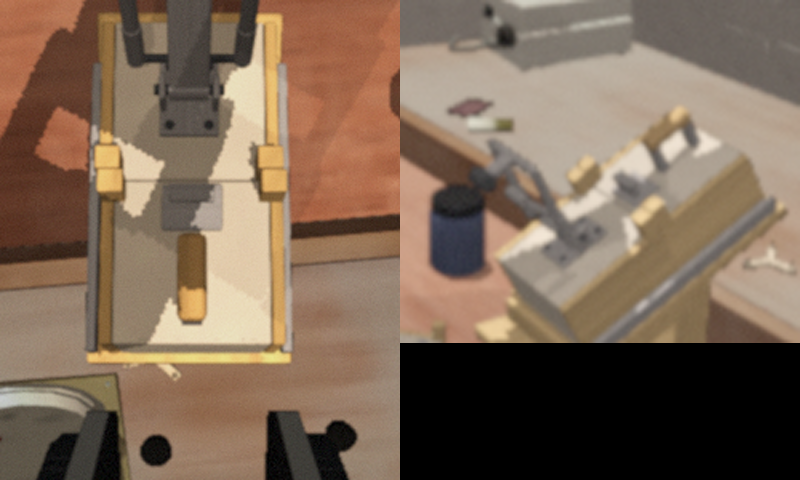

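The half is seated flat between the rails with its keeper end butted up to the fixed half (seam at crop row 180, fixed ears at (107,156) and (271,156)). The loop is still folded back. I refine the bed pose and work out the roll grasp.

```bash
python3 - <<'E'
from h import *
from scipy.optimize import least_squares
np.set_printoptions(precision=1,suppress=True)
d3=cap('wrist');d4=dict(d3);d3=dict(d3);d3['pose']=np.load('w3.npy');d4['pose']=np.load('w4.npy')
Y=np.array([0,1,0])
o3=np.array([(273,209),(372,187),(297,93),(290.5,59),(255,102),(338.7,83)],float)
o4=np.array([(266.9,137.5),(369.4,137.5),(319.4,77.5),(268,152.5),(370,151.5)],float)
def pr(p):
    R,t=bedT(*p[:3]);L=latch(p[3],2.65-p[3])
    A=np.array([[-7,-47.5,75],[-7,47.5,75],L['bar'],L['roll'],L['bar']-31*Y,L['bar']+31*Y])@R.T+t
    B=np.array([[-7,-47.5,75],[-7,47.5,75],L['pin'],[7,-47.5,75],[7,47.5,75]])@R.T+t
    return proj(d3,A)-o3,proj(d4,B)-o4
b=least_squares(lambda p:np.vstack(pr(p)).ravel(),np.load('bed3.npy'),loss='soft_l1')
print(b.x,np.degrees(b.x[2]),b.x[3]);print(np.vstack(pr(b.x)))
np.save('bed4.npy',b.x);R,t=bedT(*b.x[:3]);L=latch(b.x[3],2.65-b.x[3])
for k in L: print(k,R@L[k]+t)
r=R@L['roll']+t
for q in ['thumb_roll','bail']:
    for k in models.boxes_of('scene',q)[:1]+models.boxes_of('wrist',q)[:1]: print(q,k['p'],np.array(k['at']))
to(r+[0,0,-17+60],90+np.degrees(b.x[2]))
E
```

```text
[ 530.7 -205.5   -0.1    1. ] -4.92731776998072 1.0413525700946977
[[ 0.4 -1.4]
 [ 0.7  0.1]
 [-0.2  0. ]
 [-0.3 -1. ]
 [ 1.9 -0. ]
 [-1.5  0.9]
 [ 0.3  0.5]
 [ 0.4  0.3]
 [-1.  -0.7]
 [-1.1 -0.1]
 [ 0.2  0.7]]
piv [ 453.5 -198.8  124.2]
pin [ 435.9 -197.3  128. ]
bar [ 394.2 -193.7  200.1]
roll [ 368.4 -191.5  185. ]
tip [ 406.3 -194.8  161.7]
end [ 393.3 -193.6  161.5]
thumb_roll 0.67 [ 393.  -199.2  192.6]
thumb_roll 0.59 [ 396.4 -197.8  206.1]
bail 0.59 [ 393.4 -200.3  191. ]
bail 0.6 [ 399.3 -191.5  202.3]
shift mm [162.1  -0.7 182.4] turn rad -0.002 at [ 530.1 -205.1  410.3] tooly dir 84.97 t 20.82 F [ 0.3 -1.  -0.2] w 0.405 gf 0.0
```

```bash
python3 -m pendant '0.02 0 0 0;0.04 0 0.01 0;0.045 0 0.03 0;0.035 0 0.04 0;0.017 -0.0005 0.04 0;0.005 0 0.03 0;0 0 0.01 0;0 0 0 0;0 0 0 0' 0.6; python3 - <<'E'
from h import *
to([368.4,-191.5,168],85.07)
E
```

```text
time_s: 21.95
eef_pos: [369.2, -191.7, 251.7]
ee_rot: [0.001, 0.044, 0.999, -0.001]
force: [0.7, -0.5, 0.4]
grip_width: 0.595
grip_force: 0.0
shift mm [ 0.9  0.2 83.7] turn rad -0.001 at [ 369.2 -191.7  251.7] tooly dir 84.99 t 21.95 F [ 0.7 -0.5  0.4] w 0.595 gf 0.0
```

```bash
python3 -m pendant '0.001 0 0.02 0;0 0 0.03 0;0 0 0.02 0;0 0 0.01 0;0 0 0.004 0;0 0 0 0'; python3 -m pendant '0 0 0 0;0 0 0 0;0 0 0 0;0 0 0 0' 0 30;  python3 - <<'E'
from h import *
to([368.4,-191.5,168],85.07)
E
```

```text
time_s: 22.7
eef_pos: [367.9, -191.5, 167.2]
ee_rot: [0.0, 0.044, 0.999, -0.0]
force: [0.6, -0.3, 0.1]
grip_width: 0.602
grip_force: 0.0
time_s: 23.2
eef_pos: [367.6, -191.6, 166.9]
ee_rot: [0.0, 0.044, 0.999, -0.0]
force: [-2.2, -2.4, 3.3]
grip_width: 0.251
grip_force: 33.5
shift mm [-0.8  0.2 -1.1] turn rad -0.002 at [ 367.6 -191.6  166.9] tooly dir 84.97 t 23.20 F [-2.2 -2.4  3.3] w 0.251 gf 33.5
```

```bash
cat >> h.py <<'E'
BED=np.load('bed4.npy'); RB,TB=bedT(*BED[:3]); OFF=np.array([-.8,-.1,-18.1])
def path(kn):
    """rows (mm, tool x z) through (theta,phi) points"""
    s=ctrl.sense(); R=R_(); p=s['eef_pos']
    for th,ph in kn:
        L=latch(th,ph); q=RB@L['roll']+TB+OFF; d=R.T@(q-p); p=q
        print('th %.2f ph %.2f bar %s roll %s'%(th,ph,L['bar'][[0,2]].round(1),L['roll'][[0,2]].round(1)),'row',d.round(1))
E
python3 - <<'E'
from h import *
ph=np.r_[1.61,1.55,1.45,np.linspace(1.3,0,10),-.05,-.1,-.15,-.2,-.25,-.29];th=np.interp(ph,[0,1.61],[1.65,1.04])
path(zip(th,ph))
E
```

```text
th 1.04 ph 1.61 bar [-67.  165.9] roll [-97.  164.7] row [ 0.1 -0.   0.1]
th 1.06 ph 1.55 bar [-61.8 166.2] roll [-91.8 166.8] row [-3.6  0.  -4.4]
th 1.10 ph 1.45 bar [-53.  166.1] roll [-82.8 169.7] row [-6.6  0.  -6.8]
th 1.16 ph 1.30 bar [-40.  164.4] roll [-68.9 172.4] row [-11.    0.   -8.9]
th 1.21 ph 1.16 bar [-28. 161.] roll [-55.4 173.1] row [-11.6   0.   -7. ]
th 1.27 ph 1.01 bar [-16.6 156. ] roll [-42.  171.9] row [-12.4   0.   -5.2]
th 1.32 ph 0.87 bar [ -6.1 149.5] roll [-28.9 168.9] row [-13.    0.   -3.4]
th 1.38 ph 0.72 bar [  3.3 141.6] roll [-16.5 164.1] row [-13.2   0.   -1.6]
th 1.43 ph 0.58 bar [ 11.5 132.5] roll [ -4.9 157.6] row [-13.3   0.    0.3]
th 1.49 ph 0.43 bar [ 18.2 122.4] roll [  5.6 149.6] row [-13.    0.    2.1]
th 1.54 ph 0.29 bar [ 23.3 111.5] roll [ 14.8 140.3] row [-12.5   0.    3.9]
th 1.60 ph 0.14 bar [ 26.9 100.1] roll [ 22.5 129.8] row [-11.8   0.    5.6]
th 1.65 ph 0.00 bar [28.7 88.4] roll [ 28.7 118.4] row [-10.8   0.    7.2]
th 1.65 ph -0.05 bar [28.6 84.3] roll [ 30.1 114.2] row [-3.2  0.   3.1]
th 1.65 ph -0.10 bar [28.2 80.1] roll [ 31.2 110. ] row [-3.   0.   3.2]
th 1.65 ph -0.15 bar [27.7 76. ] roll [ 32.2 105.6] row [-2.9  0.   3.4]
th 1.65 ph -0.20 bar [27.  71.9] roll [ 33.  101.3] row [-2.7  0.   3.5]
th 1.65 ph -0.25 bar [26.1 67.8] roll [33.5 96.9] row [-2.5  0.   3.6]
th 1.65 ph -0.29 bar [25.2 64.6] roll [33.8 93.3] row [-1.9  0.   3. ]
```

```bash
python3 -m pendant '-0.0036 0 -0.0044 0;-0.0066 0 -0.0068 0;-0.011 0 -0.0089 0;-0.0116 0 -0.007 0;-0.0124 0 -0.0052 0;0 0 0 0'; python3 -m pendant '-0.013 0 -0.0034 0;-0.0132 0 -0.0016 0;-0.0133 0 0.0003 0;-0.013 0 0.0021 0;0 0 0 0;0 0 0 0'; python3 - <<'E'
from h import *
path([(1.49,.43)]); to([0,0,0])
E
```

```text
time_s: 23.95
eef_pos: [413.5, -195.4, 198.6]
ee_rot: [-0.0, 0.044, 0.999, 0.0]
force: [0.8, -5.9, -7.2]
grip_width: 0.252
grip_force: 32.3
time_s: 24.7
eef_pos: [464.7, -200.0, 200.7]
ee_rot: [-0.001, 0.044, 0.999, 0.0]
force: [-2.8, -5.7, -6.1]
grip_width: 0.248
grip_force: 32.4
th 1.49 ph 0.43 bar [ 18.4 122.2] roll [  5.9 149.5] row [-0.5  0.  -0.9]
shift mm [479.8 158.7 202. ] at [ 464.7 -200.   200.7] tooly dir 84.99 t 24.70 F [-2.8 -5.7 -6.1] w 0.248 gf 32.4
```

```bash
python3 -m pendant '-0.0125 0 0.003 0;-0.0118 0 0.0055 0;-0.0108 0 0.0072 0;-0.0032 0 0.0031 0;-0.003 0 0.0032 0;0 0 0 0;0 0 0 0'; python3 - <<'E'
from h import *
path([(1.65,-.1),(1.65,-.15),(1.65,-.2),(1.65,-.25),(1.65,-.29)]); to([0,0,0])
cap('scene','s4.png');a=cv2.imread('pics/s4.png')[205:295,340:460]
cv2.imwrite('pics/s4c.png',cv2.resize(a,(800,600),interpolation=cv2.INTER_CUBIC))
E
```

```text
time_s: 25.58
eef_pos: [505.4, -203.7, 178.8]
ee_rot: [-0.002, 0.044, 0.999, 0.0]
force: [-5.0, -6.0, -4.3]
grip_width: 0.249
grip_force: 32.7
th 1.65 ph -0.10 bar [28.2 80.1] roll [ 31.2 110. ] row [-0.5  0.2  0.1]
th 1.65 ph -0.15 bar [27.7 76. ] roll [ 32.2 105.6] row [-2.9  0.   3.3]
th 1.65 ph -0.20 bar [27.  71.9] roll [ 33.  101.3] row [-2.7  0.   3.5]
th 1.65 ph -0.25 bar [26.1 67.8] roll [33.5 96.9] row [-2.5  0.   3.6]
th 1.65 ph -0.29 bar [25.2 64.6] roll [33.8 93.3] row [-1.9  0.   3. ]
shift mm [520.7 158.8 180.5] at [ 505.4 -203.7  178.8] tooly dir 84.99 t 25.57 F [-5.  -6.  -4.3] w 0.249 gf 32.7
```

```bash
python3 -m pendant '-0.003 0 0.0033 0;-0.0027 0 0.0035 0;0 0 0 0';python3 -m pendant '-0.0025 0 0.0036 0;0 0 0 0';python3 -m pendant '-0.0018 0 0.003 0;0 0 0 0'; python3 - <<'E'
from h import *
path([(1.65,-.29)]); to([0,0,0])
E
```

```text
time_s: 26.0
eef_pos: [511.1, -204.2, 171.8]
ee_rot: [-0.002, 0.044, 0.999, 0.0]
force: [-5.5, -6.3, -3.6]
grip_width: 0.248
grip_force: 32.7
time_s: 26.25
eef_pos: [513.6, -204.4, 168.3]
ee_rot: [-0.002, 0.044, 0.999, -0.0]
force: [-5.3, -5.4, -3.8]
grip_width: 0.25
grip_force: 32.8
time_s: 26.5
eef_pos: [515.3, -204.6, 165.3]
ee_rot: [-0.002, 0.044, 0.999, 0.0]
force: [-5.6, -6.2, -4.9]
grip_width: 0.251
grip_force: 32.7
th 1.65 ph -0.29 bar [25.2 64.6] roll [33.8 93.3] row [-0.6  0.2  0.1]
shift mm [530.6 158.9 167.2] at [ 515.3 -204.6  165.3] tooly dir 85.00 t 26.50 F [-5.6 -6.2 -4.9] w 0.251 gf 32.7
```

```bash
python3 -m pendant '-0.0003 0 0.0012 0;0 0 0 0';python3 -m pendant '0.002 0 0.0011 0;0.002 0 0.0011 0;0 0 0 0';python3 -m pendant '0.0015 0 0.0008 0;0 0 0 0';  python3 - <<'E'
from h import *
path([(1.3,-.259)]); to([0,0,0])
E
```

```text
time_s: 26.75
eef_pos: [515.7, -204.7, 164.4]
ee_rot: [-0.002, 0.044, 0.999, -0.0]
force: [-4.2, -6.5, -2.9]
grip_width: 0.25
grip_force: 32.8
time_s: 27.12
eef_pos: [513.9, -204.7, 163.9]
ee_rot: [0.002, 0.044, 0.999, -0.001]
force: [4.9, -5.6, 1.7]
grip_width: 0.25
grip_force: 33.5
time_s: 27.38
eef_pos: [512.6, -204.6, 163.3]
ee_rot: [0.002, 0.044, 0.999, -0.001]
force: [5.2, -4.9, 2.6]
grip_width: 0.25
grip_force: 33.5
th 1.30 ph -0.26 bar [20.2 64.4] roll [27.9 93.4] row [2.  0.5 0.8]
shift mm [529.3 159.4 160.5] at [ 512.6 -204.6  163.3] tooly dir 84.99 t 27.38 F [ 5.2 -4.9  2.6] w 0.250 gf 33.5
```

```bash
python3 -m pendant '0.002 0 0.0011 0;0 0 0 0';python3 -m pendant '0.0015 0 0.0008 0;0 0 0 0';  python3 - <<'E'
from h import *
path([(1.3,-.259)])
E
```

```text
time_s: 27.62
eef_pos: [510.6, -204.5, 162.2]
ee_rot: [0.002, 0.044, 0.999, -0.001]
force: [4.4, -5.1, 2.9]
grip_width: 0.248
grip_force: 33.5
time_s: 27.88
eef_pos: [509.6, -204.4, 161.8]
ee_rot: [0.003, 0.044, 0.999, -0.001]
force: [6.6, -5.0, 4.2]
grip_width: 0.253
grip_force: 33.7
th 1.30 ph -0.26 bar [20.2 64.4] roll [27.9 93.4] row [-1.1  0.6 -0.7]
```

```bash
python3 -m pendant '0.0015 0 0.0008 0;0 0 0 0';python3 -m pendant '0.0015 0 0.0008 0;0 0 0 0';  python3 - <<'E'
from h import *
path([(1.3,-.259)])
E
```

```text
time_s: 28.12
eef_pos: [509.2, -204.5, 161.7]
ee_rot: [0.005, 0.044, 0.999, -0.002]
force: [11.5, -4.5, 5.9]
grip_width: 0.252
grip_force: 33.9
time_s: 28.38
eef_pos: [509.0, -204.5, 161.7]
ee_rot: [0.007, 0.044, 0.999, -0.002]
force: [16.5, -4.2, 8.2]
grip_width: 0.247
grip_force: 34.1
th 1.30 ph -0.26 bar [20.2 64.4] roll [27.9 93.4] row [-1.7  0.7 -0.8]
```

```bash
python3 -m pendant '-0.0015 0 -0.0008 0;0 0 0 0';python3 -m pendant '0 0 0 0;0 0 0 0;0 0 0 0' 0.45;python3 -m pendant '0 0 -0.02 0;0 0 -0.04 0;0 0 -0.05 0;0.02 0 -0.05 0;0.03 0 -0.05 0;0.02 0 -0.03 0;0 0 0 0;0 0 0 0'; python3 - <<'E'
from h import *
np.set_printoptions(precision=1,suppress=True)
d=cap('wrist','w5.png');np.save('w5.npy',d['pose'])
for q in ['thumb_roll','bail','lever_tip','lever','loop']:
    for k in models.boxes_of('wrist',q)[:2]: print(q,round(k['p'],2),np.array(k['at']),RB.T@(np.array(k['at'])-TB))
a=cv2.imread('pics/w5.png')
for th,ph in [(1.3,-.259)]:
    L=latch(th,ph)
    Y=np.array([0,31,0])
    for P in [L['bar'],L['bar']+Y,L['bar']-Y,L['roll'],L['end'],L['piv']]:
        u,v=proj(d,RB@P+TB)[0];print(u,v);cv2.drawMarker(a,(int(u),int(v)),(0,0,255),cv2.MARKER_CROSS,5,1)
cv2.imwrite('pics/w5m.png',cv2.resize(a[20:320,150:500],(700,600),interpolation=cv2.INTER_CUBIC)); to([0,0,0])
E
```

```text
time_s: 28.62
eef_pos: [509.2, -204.5, 161.7]
ee_rot: [0.005, 0.044, 0.999, -0.002]
force: [10.4, -5.3, 6.7]
grip_width: 0.248
grip_force: 33.9
time_s: 29.0
eef_pos: [505.7, -203.1, 159.0]
ee_rot: [-0.0, 0.044, 0.999, 0.0]
force: [-0.1, 0.4, 0.3]
grip_width: 0.454
grip_force: 0.0
time_s: 30.0
eef_pos: [436.3, -197.2, 398.0]
ee_rot: [-0.001, 0.044, 0.999, 0.001]
force: [1.3, 0.7, 0.3]
grip_width: 0.447
grip_force: 0.0
thumb_roll 0.88 [ 500.7 -207.   155.9] [ 7.  -4.1 76.6]
bail 0.86 [ 504.2 -204.5  150. ] [ 7.1 -1.3 69.8]
lever_tip 0.75 [ 471.7 -202.4  119.7] [-35.8  -2.   58.4]
lever_tip 0.62 [ 465.2 -201.4  149.6] [-27.6  -1.6  87.8]
lever 0.68 [ 459.8 -199.2  150.8] [-31.9   0.2  91.5]
loop 0.92 [ 490.2 -206.7  151.4] [-4.3 -4.7 77.5]
319.0406269437723 266.8294859759028
350.5761477645824 266.7661852727904
287.50742129342035 266.8927820318138
318.9597123240548 272.4415378500555
318.61193290311274 153.58545317329845
318.9102854440687 195.78190258689193
shift mm [451.5 158.1 399.2] at [ 436.3 -197.3  398.6] tooly dir 84.98 t 30.30 F [ 0.8  0.2 -0.9] w 0.450 gf 0.0
```

View pics/w5m.png

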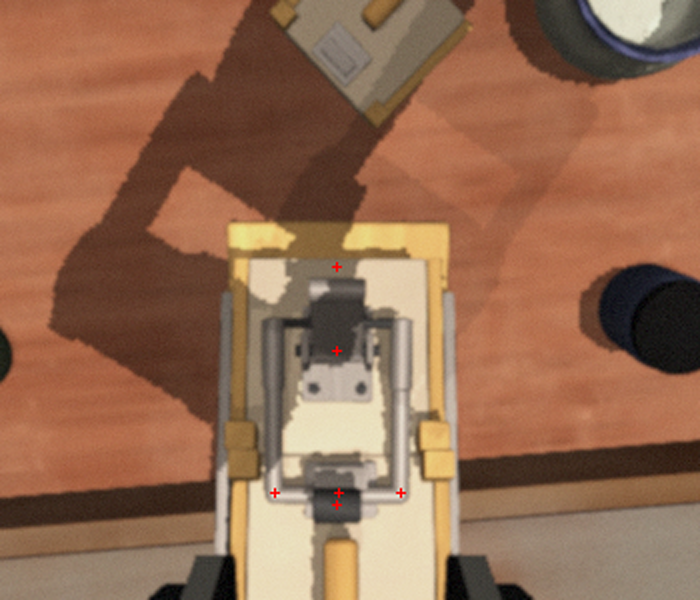

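The loop is over and the cross bar lies behind the keeper: bar at (338,494), where the model puts the seat, with the lever upright at (337,290). Next I push the lever down with the fingers shut.

```bash
cat >> h.py <<'E'
def push(ths,rs,clear=0):
    s=ctrl.sense(); R=R_(); p=s['eef_pos']; off=1
    for th,r in zip(ths,rs):
        u=np.array([-np.cos(th),0,np.sin(th)]);n=np.array([np.sin(th),0,np.cos(th)])
        f=RB@(np.array([-50,0,71])+r*u+(7+clear)*n)+TB
        e=th-np.radians(28); f[2]+=11*abs(np.tan(e)); d=R.T@(f-p);p=f
        print('th %.2f TCP %s row %s'%(th,f.round(1),d.round(1)))
E
python3 - <<'E'
from h import *
print('approach');push([1.4],[42],12)
ths=np.r_[1.4,1.3,1.2,1.1,1.0,.9,.8,.7,.6,.5,.4,.3,.2,.1,0];push(ths,np.interp(ths,[0,.5,1.4],[64,52,42]))
E
```

```text
approach
th 1.40 TCP [ 442.8 -197.9  183.2] row [-6.700e+00 -2.000e-01  2.154e+02]
th 1.40 TCP [ 433.4 -197.1  175.9] row [ 2.700e+00 -2.000e-01  2.227e+02]
th 1.30 TCP [ 429.  -196.7  171.9] row [ 4.4 -0.   4. ]
th 1.20 TCP [ 424.7 -196.3  167.9] row [ 4.3 -0.   4. ]
th 1.10 TCP [ 420.5 -196.   163.7] row [ 4.2 -0.   4.2]
th 1.00 TCP [ 416.5 -195.6  159.2] row [ 4.  -0.   4.5]
th 0.90 TCP [ 412.9 -195.3  154.4] row [ 3.7 -0.   4.8]
th 0.80 TCP [ 409.5 -195.   149.3] row [ 3.4 -0.   5.1]
th 0.70 TCP [ 406.5 -194.8  143.9] row [ 3.  -0.   5.5]
th 0.60 TCP [ 403.9 -194.6  138.1] row [ 2.6 -0.   5.8]
th 0.50 TCP [ 401.8 -194.4  131.9] row [ 2.1 -0.   6.1]
th 0.40 TCP [ 398.9 -194.1  127.3] row [ 2.9 -0.   4.6]
th 0.30 TCP [ 396.6 -193.9  122.5] row [ 2.3 -0.   4.8]
th 0.20 TCP [ 395.  -193.8  117.3] row [ 1.6 -0.   5.2]
th 0.10 TCP [ 394.1 -193.7  111.9] row [ 0.9 -0.   5.5]
th 0.00 TCP [ 393.9 -193.7  106.2] row [ 0.1 -0.   5.7]
```

```bash
python3 -m pendant '-0.003 0 0.03 0;-0.003 0 0.05 0;0 0 0.05 0;0 0 0.045 0;0 0 0.025 0;0 0 0.01 0;0 0 0.004 0;0 0 0 0' 0 30; python3 -m pendant '0.003 0 0.002 0;0.003 0 0.0025 0;0.0035 0 0.003 0;0.0044 0 0.004 0;0.0043 0 0.004 0;0 0 0 0';python3 -m pendant '0.0042 0 0.0042 0;0.004 0 0.0045 0;0.0037 0 0.0048 0;0 0 0 0'; python3 - <<'E'
from h import *
push([.9,.8],[47,48.5])
E
```

```text
time_s: 31.3
eef_pos: [442.4, -198.1, 185.9]
ee_rot: [0.0, 0.044, 0.999, -0.0]
force: [-0.4, -0.0, -0.0]
grip_width: 0.0
grip_force: 0.0
time_s: 32.05
eef_pos: [423.7, -196.3, 169.6]
ee_rot: [-0.0, 0.044, 0.999, 0.0]
force: [1.3, -1.0, -0.3]
grip_width: 0.003
grip_force: 0.2
time_s: 32.55
eef_pos: [411.8, -195.1, 155.8]
ee_rot: [-0.0, 0.044, 0.999, 0.0]
force: [2.5, -1.1, -0.8]
grip_width: 0.002
grip_force: 1.1
th 0.90 TCP [ 413.4 -195.4  154.2] row [-1.6 -0.1  1.6]
th 0.80 TCP [ 409.6 -195.   149.3] row [ 3.7 -0.   4.9]
```

```bash
python3 -m pendant '0.0034 0 0.0058 0;0.003 0 0.006 0;0.0026 0 0.006 0;0 0 0 0';python3 -m pendant '0.0021 0 0.0061 0;0 0 0 0'; python3 -m pendant '0.0029 0 0.0046 0;0 0 0 0';  python3 - <<'E'
from h import *
push([.4,.3],[54.4,57])
E
```

```text
time_s: 33.05
eef_pos: [403.0, -194.4, 137.9]
ee_rot: [-0.0, 0.044, 0.999, 0.0]
force: [3.9, -0.9, 0.9]
grip_width: -0.003
grip_force: 1.6
time_s: 33.3
eef_pos: [401.2, -194.2, 131.9]
ee_rot: [0.0, 0.044, 0.999, 0.0]
force: [5.4, -1.1, 0.7]
grip_width: 0.005
grip_force: 2.3
time_s: 33.55
eef_pos: [398.0, -193.9, 127.3]
ee_rot: [-0.0, 0.044, 0.999, 0.0]
force: [2.9, -1.1, 2.1]
grip_width: 0.001
grip_force: 1.5
th 0.40 TCP [ 398.9 -194.1  127.3] row [-0.9 -0.1 -0. ]
th 0.30 TCP [ 396.4 -193.9  122.5] row [ 2.5 -0.   4.8]
```

```bash
python3 - <<'E'
from h import *
np.set_printoptions(precision=1,suppress=True)
print(ctrl.sense()['wrist_torque'],ctrl.sense()['force'])
for th in (0.4,.8,1.4):
    L=latch(th,0);print(th,'tip',RB@L['tip']+TB,'end',RB@L['end']+TB)
for c in ['scene','wrist','top']:
    d=cap(c)
    for q in ['lever_tip','lever','bail','thumb_roll']:
        for k in models.boxes_of(c,q)[:2]: print(c,q,round(k['p'],2),np.array(k['at']),'bed',RB.T@(np.array(k['at'])-TB))
E
```

```text
[-0.1 -0.5  0. ] [ 2.9 -1.1  2.1]
0.4 tip [ 393.3 -193.6  125.9] end [ 383.  -192.8  117.9]
0.8 tip [ 398.7 -194.1  149.3] end [ 386.2 -193.   146. ]
1.4 tip [ 422.4 -196.1  175.9] end [ 410.1 -195.1  180.3]
scene lever_tip 0.9 [ 455.4 -205.7  133. ] bed [-43.7  -6.7  77.6]
scene lever_tip 0.45 [461.9 -26.6  48.5] bed [-91.2 172.3   7.2]
scene lever 0.83 [ 457.1 -205.5  131.9] bed [-42.7  -6.3  75.8]
scene bail 0.63 [ 501.5 -210.7  150.5] bed [ 5.5 -7.7 71.3]
scene thumb_roll 0.63 [ 550.7 -242.6  154.8] bed [ 53.2 -35.3  50.8]
scene thumb_roll 0.52 [ 502.5 -212.1  151.5] bed [ 6.9 -9.  71.6]
wrist lever_tip 0.98 [ 388.2 -196.5  123. ] bed [-108.2   -3.3  100.6]
wrist lever_tip 0.18 [ 422.2 -198.9   89.9] bed [-93.6  -2.8  55.3]
wrist lever 0.56 [ 387.6 -198.3  127.5] bed [-106.5   -5.1  104.7]
wrist bail 0.7 [ 385.4 -193.3  126.9] bed [-109.1   -0.3  105.4]
top lever_tip 0.7 [ 447.7 -247.5   88.9] bed [-68.  -49.   40.6]
```

```bash
python3 -m pendant '0.002 0 0.0048 0;0.0016 0 0.0052 0;0 0 0 0';python3 -m pendant '0.0009 0 0.0055 0;0.0001 0 0.005 0;0 0 0 0'; python3 -m pendant '0 0 0.002 0;0 0 0 0';  python3 - <<'E'
from h import *
push([0],[64])
E
```

```text
time_s: 34.67
eef_pos: [394.1, -193.4, 117.2]
ee_rot: [-0.001, 0.044, 0.999, 0.0]
force: [0.9, 0.9, 0.4]
grip_width: 0.0
grip_force: 0.0
time_s: 35.05
eef_pos: [393.3, -193.4, 106.7]
ee_rot: [-0.0, 0.044, 0.999, 0.0]
force: [0.1, -0.2, -0.8]
grip_width: -0.0
grip_force: 0.0
time_s: 35.3
eef_pos: [393.6, -193.5, 105.2]
ee_rot: [-0.0, 0.044, 0.999, 0.0]
force: [0.6, 0.2, -0.4]
grip_width: -0.0
grip_force: 0.0
th 0.00 TCP [ 393.9 -193.7  106.2] row [-0.3 -0.1 -1. ]
```

```bash
python3 -m pendant '0 0 0.002 0;0 0 0.002 0;0 0 0 0'; python3 -m pendant '0 0 0.002 0;0 0 0 0';python3 -m pendant '0 0 0.002 0;0 0 0 0';  python3 - <<'E'
from h import *
np.set_printoptions(precision=1,suppress=True)
push([0],[64])
d=cap('wrist')
for q in ['lever_tip','lever']:
    for k in models.boxes_of('wrist',q)[:2]: print(q,round(k['p'],2),np.array(k['at']),'bed',RB.T@(np.array(k['at'])-TB))
E
```

```text
time_s: 35.67
eef_pos: [394.2, -193.9, 103.0]
ee_rot: [0.001, 0.044, 0.999, -0.001]
force: [-5.6, 4.9, 20.5]
grip_width: 0.0
grip_force: 10.6
time_s: 35.92
eef_pos: [394.5, -194.1, 102.2]
ee_rot: [0.001, 0.044, 0.999, -0.001]
force: [-9.7, 7.8, 37.7]
grip_width: -0.004
grip_force: 18.9
time_s: 36.17
eef_pos: [394.7, -194.3, 101.5]
ee_rot: [0.002, 0.044, 0.999, -0.001]
force: [-15.3, 11.5, 53.9]
grip_width: -0.001
grip_force: 27.4
th 0.00 TCP [ 393.9 -193.7  106.2] row [ 0.8  0.5 -4.7]
lever_tip 0.96 [ 430.8 -194.6  119.5] bed [-72.5   2.3  77.6]
lever 0.56 [ 426.8 -197.6  117.6] bed [-76.7  -1.1  77.7]
```

```bash
python3 -m pendant '0 0 -0.01 0;0 0 -0.04 0;0 0 -0.06 0;0 0 -0.06 0;0.02 0 -0.06 0;0 0 -0.04 0;0 0 0 0;0 0 0 0'; python3 - <<'E'
from h import *
np.set_printoptions(precision=1,suppress=True)
d=cap('wrist','w6.png')
for c,qs in [('wrist',['lever_tip','lever','bail','loop','thumb_roll','half']),('scene',['bottle','jar_tall','jar_short','half','lever_tip']),('top',['bottle','jar_tall','jar_short'])]:
    if c!='wrist': cap(c)
    for q in qs:
        for k in models.boxes_of(c,q)[:2]: print(c,q,round(k['p'],2),np.array(k['at']),'bed',RB.T@(np.array(k['at'])-TB))
# lever end: dark/bright profile along the centreline of the lever, predicted pixels
L=latch(0,0)
im=cv2.imread('pics/w6.png')
for th in (0,.1,.2,.4,1.4):
    print(th,proj(d,RB@latch(th,0)['end']+TB))
a=np.array([proj(d,RB@np.array([x,0,76])+TB)[0] for x in range(-140,-40,5)])
print([(x,im[int(v),int(u)].tolist()) for x,(u,v) in zip(range(-140,-40,5),a)])
# bar position seen along y=20 line across keeper
a=[(x,proj(d,RB@np.array([x,20,68])+TB)[0]) for x in range(4,40,2)]
print([(x,int(im[int(v),int(u)].mean())) for x,(u,v) in a]); print(ctrl.sense()['time_s'])
E
```

```text
time_s: 37.33
eef_pos: [373.8, -191.7, 365.4]
ee_rot: [-0.001, 0.044, 0.999, 0.001]
force: [-0.4, 0.9, -0.0]
grip_width: 0.004
grip_force: 0.0
wrist lever_tip 0.56 [ 443.4 -197.3  121.3] bed [-60.4   0.7  73.2]
wrist lever 0.58 [ 439.8 -196.3  121.3] bed [-63.6   1.3  74.9]
wrist bail 0.64 [ 478.8 -226.3  135.5] bed [-20.4 -25.2  68. ]
wrist loop 0.65 [ 459.9 -226.2  129.5] bed [-39.8 -26.7  71.6]
wrist thumb_roll 0.65 [ 454.2 -428.1   57.8] bed [ -63.2 -228.4    2.8]
wrist thumb_roll 0.57 [ 478.3 -230.5  137.8] bed [-19.4 -29.4  70.1]
wrist half 0.83 [ 517.8 -207.5  144.7] bed [16.8 -3.1 58.7]
wrist half 0.55 [ 295.3 -167.4   40.6] bed [-230.8   17.7   72.4]
scene bottle 0.96 [456.1 396.7  78.7] bed [-114.2  593.6   53.6]
scene bottle 0.31 [ 444.6 -449.7   40.9] bed [ -77.9 -250.7   -8.5]
scene jar_tall 0.65 [460.1 -23.4  46.3] bed [-94.1 175.3   6.2]
scene jar_short 0.75 [ 443.6 -447.8   41. ] bed [ -78.9 -248.9   -7.9]
scene half 0.92 [ 551.5 -243.1  156.5] bed [ 54.7 -35.7  51.9]
scene half 0.67 [ 461.3 -251.8   80.2] bed [-59.8 -52.1  26.3]
scene lever_tip 0.74 [ 449.6 -205.1  1
[... 286 characters left out ...]
4 [[318.7 194. ]]
1.4 [[318.6 244.3]]
[(-140, [79, 109, 173]), (-135, [79, 111, 171]), (-130, [66, 96, 150]), (-125, [119, 197, 236]), (-120, [68, 76, 83]), (-115, [85, 94, 101]), (-110, [96, 102, 113]), (-105, [167, 179, 193]), (-100, [165, 179, 194]), (-95, [168, 182, 196]), (-90, [168, 181, 196]), (-85, [169, 182, 196]), (-80, [168, 182, 197]), (-75, [168, 181, 195]), (-70, [170, 184, 198]), (-65, [173, 185, 201]), (-60, [175, 187, 205]), (-55, [103, 112, 125]), (-50, [205, 219, 229]), (-45, [148, 158, 173])]
[(4, 60), (6, 60), (8, 57), (10, 56), (12, 61), (14, 56), (16, 65), (18, 65), (20, 64), (22, 61), (24, 62), (26, 66), (28, 57), (30, 21), (32, 8), (34, 8), (36, 11), (38, 14)]
38.175
```

```bash
python3 -m pendant '-0.03 0 -0.015 0;-0.03 0 -0.015 0;-0.003 0 -0.003 0;0 0 0 0;0 0 0 0' 0.45; python3 - <<'E'
from h import *
np.set_printoptions(precision=1,suppress=True)
d=cap('wrist','w7.png');a=cv2.imread('pics/w5.png',0);b=cv2.imread('pics/w7.png',0)
d5=dict(d);d5['pose']=np.load('w5.npy')
for n,P in [('roll',[26,0,92]),('armL',[15,31,64]),('armR',[15,-31,64]),('keeper',[12,0,73]),('earL',[0,47,75]),('earR',[0,-47,75])]:
    p5=proj(d5,RB@np.array(P)+TB)[0];p7=proj(d,RB@np.array(P)+TB)[0]
    u,v=p5.round().astype(int);t=a[v-9:v+10,u-11:u+12];U,V=p7.round().astype(int)
    r=cv2.matchTemplate(b[V-24:V+25,U-26:U+27],t,cv2.TM_CCOEFF_NORMED);_,m,_,l=cv2.minMaxLoc(r)
    print(n,round(m,2),'moved px vs static prediction',np.array([l[0]-15,l[1]-15]))
for q in ['bail','thumb_roll','lever_tip','lever']:
    for k in models.boxes_of('wrist',q)[:1]: print(q,round(k['p'],2),np.array(k['at']),'bed',RB.T@(np.array(k['at'])-TB))
E
```

```text
time_s: 38.8
eef_pos: [436.0, -197.3, 399.4]
ee_rot: [-0.0, 0.044, 0.999, 0.0]
force: [0.4, -0.3, -0.7]
grip_width: 0.451
grip_force: 0.0
roll 0.9 moved px vs static prediction [ 1 -7]
armL 0.91 moved px vs static prediction [-1  1]
armR 0.92 moved px vs static prediction [0 1]
keeper 0.66 moved px vs static prediction [  4 -15]
earL 0.97 moved px vs static prediction [0 0]
earR 0.9 moved px vs static prediction [-1 -1]
bail 0.75 [ 500.7 -204.1  153.3] bed [ 5.6 -1.2 74.4]
thumb_roll 0.81 [ 502.1 -207.5  155.2] bed [ 8.  -4.5 75.3]
lever_tip 0.96 [ 455.8 -198.1  126.4] bed [-47.    0.9  71.9]
lever 0.6 [ 502.9 -203.6  150.7] bed [ 6.3 -0.5 71.1]
```

The bar has stayed at the keeper (arm corners within 1 px). The roll moved 7 px towards the robot, as expected when the loop goes flat, so it is latched. I'm handing the job in.

```bash
python3 -c "
from rig import ctrl
print(ctrl.finish_job())"
```

```text
the job is handed in; nothing more can be done
None
```

The job is handed in at about 39 s: the loose half is on the bed and butted up, the loop's bar is hooked behind the keeper, and the lever is down flat against its stop; the network positions show no clear movement of the bottle or jars, though the top camera's bottle reading came out about 30 mm off its first one.

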